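Hang the scrap pail by its bail on the weighing column

TASK

The scrap pail has to be weighed: raise its folded-down wire bail upright while the pail keeps standing where it is, without tipping or dragging it, then carry it by the bail's wooden grip to the weighing column and hang the bail wire in the notches of both prongs of the hook. Let the pail down gently until the sprung hook carries its whole weight and only then let go, without dropping the load on the hook, pressing on the balance or overloading it, and leave the pail hanging upright and still; disturb nothing else.

Things in the scene. Friction and masses are not known exactly. Their poses are not given: they have to be found in the camera images.
- pail: steel pail with scrap-metal cuttings in it, 92 mm across the rim, 72 mm across the foot, 72 mm tall. Origin: centre of its underside, z up; y runs from ear to ear, the bail lies folded to the -x side. Loose on the riser; with bail 0.27 to 0.80 kg, differently each time. It slides or tips when the raised bail is forced a few newtons along its length (1 mm off its circle is enough)
- pivot (a point): middle of the bail's hinge axis, 62 mm straight above the pail's origin
- bail (a joint): angle of the bail (bent wire, 4 mm thick, 105 mm wide) about its pivots: 0 folded down level (the grip then 37 mm outside the rim), 1.57 upright, 3.1 folded to the other side. Starts at 0 to 0.3. The pivots are slightly stiff (0.025 N m), so it stays where it is left
- grip_mid (a point): middle of the bail's top wire, 90 mm from the hinge axis and straight for 72 mm; y along that wire. Round its middle sits a light-wood grip, 14 mm thick, 36 mm long, which turns freely on the wire, so that fingers can pinch it from above and keep pointing down while the bail swings up. 18 mm of bare straight wire on each side of it
- balance: spring weighing column fixed to the bench: grey foot, aluminium column 44 mm wide, 300 mm tall, white scale plate with red pointer on its left, sprung hook in front. Origin: on the bench below the unloaded hook seat, z up; x points from the hook's open end (nearest the robot) to the column, whose front is 95 mm behind the seat. It stands between the arm's start and the pail: cross above it
- hook_seat (a point): where the middle of the bail's top wire lies when home in both notches of the hook, 275 mm above the bench unloaded; moves with it; axes as balance. Two steel prongs 7 mm thick along x, 54 mm apart (47 mm clear for grip and fingers); V notches 8 mm deep at the seat; upturned tips 19 mm before it, 20 mm higher; rear block 76 mm behind it. Enter from the open end, above the tips
- weigh_hook (a joint): how far the hook is pulled down against its spring (m): 0 unloaded, 0.060 at the stop; 150 N/m, so 6.7 mm for each newton, lightly damped. The balance is rated to 57 mm (8.5 N); the pails pull it down 17 to 52 mm
- riser: plywood bench riser under the pail, fixed, top 100 mm above the bench, 185 x 370 mm. Solid things round it: a red lamp bar from (0.32, 0.03, 0.39) to (0.42, -0.27, 0.51); between riser and balance a pink bowl (46 mm tall) and a teal box (to 215 mm, x over 0.56) with tall bottles behind; left of the balance a carton (60 mm) and a shallow box (105 mm)
- dark_stone: dark grey slip stone, 40x62x26 mm, lying on the riser; a bystander
- sweeping_brush: purple bench brush, 30x86x22 mm, on the riser; a bystander
- flat_tin: flat yellow-green tin, 58x82x18 mm, on the riser; a bystander
- pale_stone: pale pumice stone, 30x40x20 mm, on the bench in front of the pink bowl; a bystander
- steel_tweezers: steel tweezers, 124 mm long, on the 60 mm high carton left of the balance; a bystander
- wax_bar: small brown-grey wax bar, 22x60x9 mm, on the same carton; a bystander

How it is judged:
On the way:
1. the bail is raised upright while the pail still stands where it stood (value of joint bail between 1.35 and 1.79 rad and height (world z) of pail below 0.106 m and angle between pail's own z axis and vertical below 0.12 rad and distance of pail from where it was at the start of the episode below 0.03 m), for 0.2 s.
At the end, for the whole second after the job is handed in: the pail hangs on the hook alone: bail wire's middle within 5 mm along the prongs, 10 mm across, 4 mm in height of the seat, square to them within 0.08 rad; hook 10 to 55 mm down and still (below 0.01 m/s); pail upright within 0.25 rad, slower than 0.05 m/s (value of joint weigh_hook between 0.01 and 0.055 m and x of grip_mid in the frame of hook_seat between -0.005 and 0.005 m and y of grip_mid in the frame of hook_seat between -0.01 and 0.01 m and z of grip_mid in the frame of hook_seat between -0.004 and 0.004 m and angle between the y axis of grip_mid and the y axis of hook_seat, either way round below 0.08 rad and angle between pail's own z axis and vertical below 0.25 rad and linear speed of pail below 0.05 m/s and velocity of joint weigh_hook between -0.01 and 0.01 m/s); the robot touches nothing.
It fails at once if the pail is tipped by more than 0.5 rad (its scrap would spill) (angle between pail's own z axis and vertical above 0.5 rad).
It fails at once if the load is let go with a jerk: the hook moves faster than 0.05 m/s while the fingers do not touch the pail, or faster than 0.2 m/s at any time ((contact force between the fingers and pail below 0.02 N and (velocity of joint weigh_hook above 0.05 m/s or velocity of joint weigh_hook below -0.05 m/s)) or velocity of joint weigh_hook above 0.2 m/s or velocity of joint weigh_hook below -0.2 m/s).
It fails at once if the hook is pushed more than 57 mm down (overload: more than any pail weighs) (value of joint weigh_hook above 0.057 m).
It fails at once if the pail is knocked or forced against the balance with over 24 N, or the robot itself presses on the balance with over 8 N (contact force between pail and balance above 24 N or contact force between any of the fingers, the arm and balance above 8 N).
It fails at once if a bystander is moved more than 20 mm (distance of any of dark_stone, sweeping_brush, flat_tin, pale_stone, steel_tweezers, wax_bar from where it was at the start of the episode above 0.02 m).
It also fails if it takes over 72 s, if anything falls off the work surface, if the arm or the gripper's body presses on something with over 40 N, if the wrist force passes 120 N, or if a joint passes its speed limit or range.

ROBOT

A 6-joint arm with a two-finger parallel gripper is mounted at the origin on a cart in front of the work surface, level with it; the furniture and walls round the work are solid. World frame = base frame: x ahead of the robot, y to its left, z up, the work surface at z = 0. Lengths are in m, angles in rad, forces in N, time in s.
With the tool pointing down it reaches from about 0.35 to 0.975 m from the base axis. Payload 4.9 kg.
Tool frame: the origin (TCP) lies on the centre line of the jaws, within the pads' length; the fingertips stand manip.tip_reach ahead of it and the grasp point (between the pads) is the TCP (manip.tip_reach is the distance from the TCP to the fingertips, in m); z points along the fingers, y is the line along which they close (so a half turn about z gives the same grasp; the last joint's range is limited). The gripper opens to 85 mm and grips with 20 to 120 N. Pads are 22 mm wide; open, the fingers measure 114 mm over their backs; the gripper's body (76 mm by 85 mm) begins 54 mm behind the grasp point. The pads swing forward as they close: fully open they stand 13 mm farther back than shut.
Start: joints at [-1.357, 0.053, 1.613, -0, 1.476, -0.119], TCP at [0.204, -0.591, 0.25] pointing down, gripper open.
Joint ranges: [-3.01, 3.01], [-1.01, 2.22], [0.06, 2.58], [-1.02, 4.17], [0.09, 2.62], [-3.14, 3.14]. Speed limits (rad/s): [2.57, 2.57, 3.14, 3.14, 3.14, 3.14].

INTERFACE

Orientations are given as a unit quaternion [w, x, y, z].
In Python, from plant import manip gives the robot as it stands. The module is installed in compiled form; this text tells all that it offers.
- The arm moves only by the tool move_arm, never from a script. Its argument "rows" is a list of rows, each a list of 7 numbers: the shift along the tool's x, y, z in cm, then the turn, a rotation vector about the tool's x, y, z in degrees, then the opening, from -1 (shut) to 1 (fully open). In form: [[tx, ty, tz, ax, ay, az, jaw], ...]. A call has 1 to 20 rows; each row shifts and turns the commanded pose from where the row before left it, along the tool's axes as they then stand; what a row does not reach is not made up. A row lasts 1/12 s, in which the tool goes at most 41.7 mm and 7.16 degrees, less where a joint would pass 70% of its speed; a pose out of reach is approached as far as the arm can. A call is refused whole if a number of a shift passes 4.17 or a number of a turn 7.16, either way. A call with a gripper value outside its range is refused whole. The fingers move at their own pace and stop on an object; the grip force is fixed at half the most. Time passes only in rows, so rows that do not move let the fingers close. It gives the time, the measured TCP pose, the force, the opening and the grip force at its end, in the units of the state.
- manip.state(): the state, without advancing time (a new reading comes with each control period).
- manip.grab_frame(name): name is "scene" or "top" or "wrist"; returns a dict with "img" (400x640x3 uint8, blue, green, red), "mtx" (3x3 intrinsics, pixels), "R" (3x3) and "t" (3): a world point X has camera coordinates R X + t. Camera axes: x right, y down, z forward; pixel columns grow to the right and rows downward; lengths in m; the calibration is good to about 2 mm. The wrist camera is an equidistant fisheye: a pixel r from the principal point sees the ray r / f radians off the axis. A picture is of the moment at which its call begins. There is no depth.
- manip.job_done(): hands the job in; it is judged then, once.
The state is a dict: "time": time; "joint_pos": joint angles; "joint_vel": joint speeds; "joint_efforts": joint torques, N m; "tool_pos": TCP position; "tool_rot": TCP orientation; "contact_force": force on the tool from outside, world axes, zero at the start; "ft_torque": the same for the moment, N m; "gripper_width": opening from 0.0 (shut) to 1.0 (fully open); "grasp_force": force on a finger pad.
Only numpy, scipy, OpenCV 4.12 (cv2) and the standard library are available. Lean on these libraries where they do the work, as an engineer would, in place of code of your own. Each camera call takes 0.05 s, during which the arm holds its last target. There are 200 camera calls.

## Working session

There is one attempt and no reset: what is moved stays moved. The work goes in short steps, Python scripts to look and compute and a tool call to move; the robot and the scene stay as the last step left them, time stands still between calls to the robot, and variables do not carry over. Pictures are saved under pics/ and viewed, at most 10 in all, crops included, and the job is handed in when it is done.

Besides the shell and the picture viewer there is one more tool, called after "Call:" in YAML: its name, and indented under it one key for each argument. move_arm: Moves the arm, as the interface text tells. Its arguments: {"type":"object","properties":{"rows":{"type":"array","items":{"type":"array","items":{"type":"number"}}}},"required":["rows"]}

```bash
mkdir -p pics
cat > h.py <<'E'
from plant import manip
import numpy as np, cv2
from scipy.spatial.transform import Rotation as Ro
def ray(f,u,v):
    K=f["mtx"];R=np.array(f["R"]);t=np.array(f["t"])
    d=R.T@np.array([(u-K[0][2])/K[0][0],(v-K[1][2])/K[1][1],1]);return -R.T@t,d/np.linalg.norm(d)
def onz(f,u,v,z):
    o,d=ray(f,u,v);return o+d*(z-o[2])/d[2]
def proj(f,X):
    p=np.array(f["mtx"])@(np.array(f["R"])@np.array(X)+np.array(f["t"]));return p[:2]/p[2]
def tri(f1,p1,f2,p2):
    o1,d1=ray(f1,*p1);o2,d2=ray(f2,*p2)
    s=np.linalg.lstsq(np.c_[d1,-d2],o2-o1,rcond=None)[0]
    a=o1+s[0]*d1;b=o2+s[1]*d2;return (a+b)/2,np.linalg.norm(a-b)
E
python3 - <<'E'
from h import *
import pickle
fs={n:manip.grab_frame(n) for n in("scene","top")}
pickle.dump(fs,open("f0.pkl","wb"))
for n,f in fs.items():
    cv2.imwrite(f"pics/{n}0.png",f["img"]);print(n,f["mtx"],-np.array(f["R"]).T@f["t"])
print(manip.state(),manip.tip_reach)
E
```

```text
scene [[413.47517701   0.         320.86617636]
 [  0.         413.47517701 195.67748094]
 [  0.           0.           1.        ]] [-0.49462682  0.44839344  0.70105742]
top [[362.10628339   0.         316.86211457]
 [  0.         362.10628339 198.41307532]
 [  0.           0.           1.        ]] [ 0.31659236 -0.03006216  1.0415634 ]
{'time': 0.1, 'joint_pos': array([-1.35698630e+00,  5.33129822e-02,  1.61413528e+00,  5.19019120e-06,
        1.47601206e+00, -1.18999826e-01]), 'joint_vel': array([ 7.72574785e-05, -2.72512884e-03, -3.29642138e-03,  1.44416369e-05,
       -9.30223634e-04, -3.39285536e-04]), 'joint_efforts': array([ 3.90517507e-04, -3.94907212e+01, -3.71364212e+01, -7.72772592e-05,
        3.91459369e-03, -9.33416970e-06]), 'tool_pos': array([ 0.20407765, -0.59019039,  0.24918499]), 'tool_rot': array([-9.32910998e-04,  9.86186231e-01,  1.65637696e-01, -4.16717740e-05]), 'contact_force': array([0.19554343, 1.23108274, 0.14501569]), 'ft_torque': array([-0.01237959, -0.01632211,  0.02042007]), 'grasp_force': 0.0, 'gripper_width': 0.9993753712848694} 0.019
```

View pics/scene0.png

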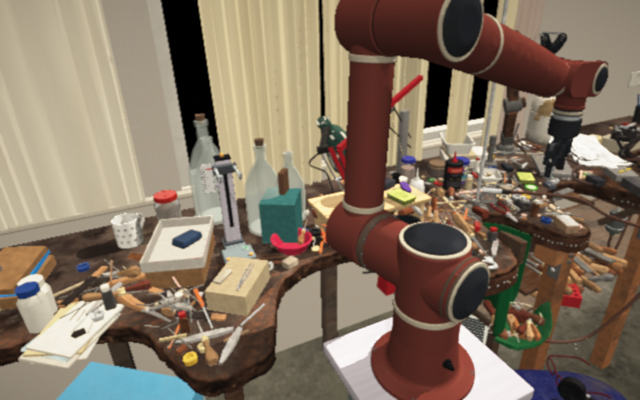

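View pics/top0.png

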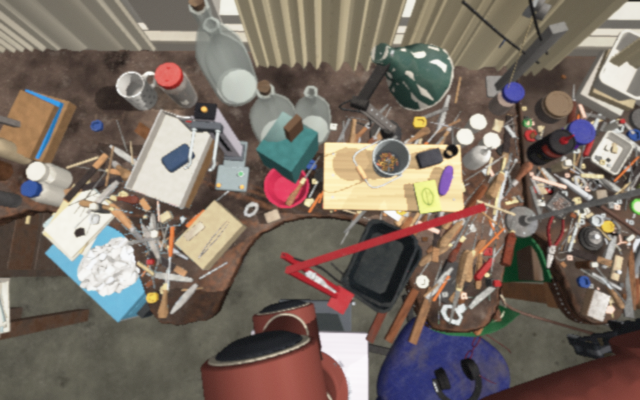

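The top view shows the pail at about (390,158), with its bail folded to the left at about (362,172). The balance is at about (220,145). I'll enlarge both.

Run:
```python
from h import *
import pickle
fs=pickle.load(open("f0.pkl","rb"))
t=fs["top"]["img"];s=fs["scene"]["img"]
a=cv2.resize(t[125:215,320:420],None,fx=4,fy=4,interpolation=2)   # 400x360
b=cv2.resize(t[90:200,170:270],None,fx=4,fy=4,interpolation=2)   # 400x440
img=np.zeros((440,800,3),np.uint8);img[:360,:400]=a;img[:,400:]=b
cv2.imwrite("pics/c1.png",img)
cv2.imwrite("pics/c2.png",cv2.resize(s[140:260,190:290],None,fx=5,fy=5,interpolation=2))
f=fs["top"]
print(onz(f,390,158,.17),onz(f,362,172,.16),onz(f,232,172,.03))
```

```text
[ 0.59426155 -0.19684619  0.17      ] [ 0.55932889 -0.12801076  0.16      ] [0.58725306 0.23343463 0.03      ]
```

View pics/c1.png

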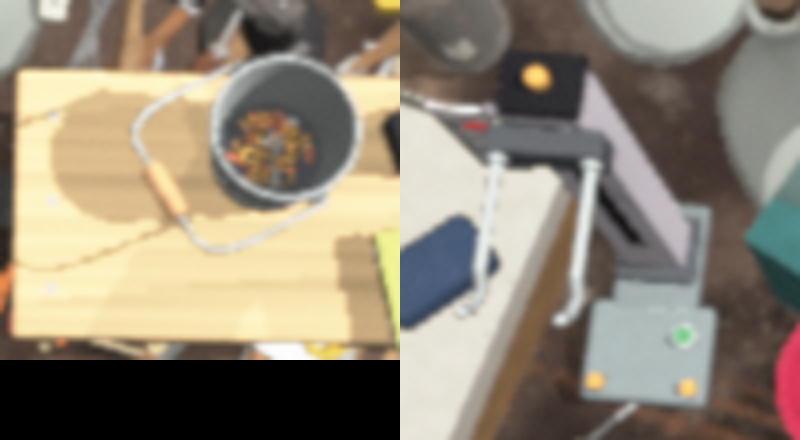

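View pics/c2.png

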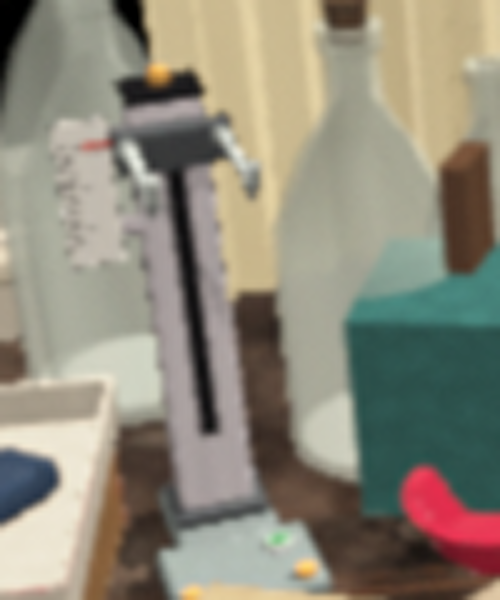

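In the crops (4x, offset (320,125)):
- **Pail:** the rim runs x 211–361 and y 55–200. The grip runs from (148,165) to (184,214).
- **Hook:** in the right-hand crop the prong tips are at (65,312) and (163,322), and the rear ends at (93,160) and (190,165).

Next I'll turn these into positions.

Run:
```python
from h import *
import pickle
fs=pickle.load(open("f0.pkl","rb"));f=fs["top"];s=fs["scene"]
A=lambda x,y,z,ox=320,oy=125:onz(f,(x+.5)/4-.5+ox,(y+.5)/4-.5+oy,z)
B=lambda x,y,z:A(x,y,z,170,90)
rc=A(286,127.5,.172);print("rim",rc,"w",A(361,127,.172)-A(211,127,.172),A(286,55,.172)-A(286,200,.172))
for th in(0,.15,.3):
    z=.162+.09*np.sin(th);g=A(166,190,z);d=A(184,214,z)-A(148,165,z)
    v=(g-rc)[:2];print(th,g,"dist",np.linalg.norm(v),"exp",.09*np.cos(th),"dir",np.degrees(np.arctan2(v[1],v[0])),"grip ax",np.degrees(np.arctan2(d[1],d[0])),np.linalg.norm(d))
t1,t2=B(65,312,.293),B(163,322,.293);r1,r2=B(93,160,.275),B(190,165,.275)
print("tips",t1,t2,np.linalg.norm(t1-t2),"rear",r1,r2,np.linalg.norm(r1-r2),np.linalg.norm(r1-t1))
for d in(r1-t1,r2-t2,t1-t2,r1-r2):print(np.degrees(np.arctan2(d[1],d[0])))
# foot plate corners, teal box top, bowl, bar ends
print("foot", [B(*p,.02)[:2].round(3) for p in((185,302),(317,308),(310,403),(182,398))])
print("teal",[onz(f,*p,.215)[:2].round(3) for p in((258,150),(282,117),(320,138),(300,178))])
print("bowl",onz(f,287,188,.046)[:2],"bar",onz(f,290,265,.39),onz(f,485,208,.51), proj(f,[.32,.03,.39]),proj(f,[.42,-.27,.51]))
for p in((590,80),(552,178),(570,110),(470,30)):
    o,d=ray(s,*p);k=np.linalg.lstsq(np.c_[d[:2]],np.array([.204,-.591])-o[:2],rcond=None)[0][0];print(p,o+k*d)
q=manip.state()["tool_rot"];print(Ro.from_quat(q,scalar_first=True).as_matrix().round(3))
```

```text
rim [ 0.59758802 -0.199325    0.172     ] w [ 0.00190898 -0.09345736  0.        ] [ 0.09448937 -0.00145689  0.        ]
0 [ 0.55840818 -0.12559775  0.162     ] dist 0.083491125700576 exp 0.09 dir 117.98689329913722 grip ax -144.22499533546383 0.03857451048208721
0.15 [ 0.55471056 -0.12413691  0.17544943] dist 0.08655475383035945 exp 0.0889893970142438 dir 119.69478383252904 grip ax -144.2249953354639 0.03798466641236376
0.3 [ 0.55109599 -0.12270888  0.18859682] dist 0.08961885401406403 exp 0.08598028402130453 dir 121.25012433024042 grip ax -144.22499533546383 0.03740806896881774
tips [0.52451871 0.26508379 0.293     ] [0.52006471 0.21175582 0.293     ] 0.05351365092752467 rear [0.61829628 0.26468357 0.275     ] [0.61639642 0.20972441 0.275     ] 0.054991985766888005 0.09549026918261018
-0.24452722776388067
-1.2080558857555017
85.22568098814581
88.02016311885627
foot [array([0.61 , 0.285]), array([0.607, 0.188]), array([0.536, 0.188]), array([0.538, 0.282])]
teal [array([0.593, 0.127]), array([0.679, 0.073]), array([ 0.627, -0.021]), array([0.527, 0.024])]
bowl [0.53963171 0.07052364] bar [0.32298468 0.02488216 0.39      ] [ 0.41164673 -0.27095178  0.51      ] [287.04845006 266.64392077] [483.98757305 202.43911849]
(590, 80) [ 0.17567119 -0.60895877  0.50148235]
(552, 178) [ 0.2035835  -0.59127971  0.22871538]
(570, 110) [ 0.19928666 -0.59413722  0.42280368]
(470, 30) [ 0.38832685 -0.39891983  0.61901983]
[[ 0.945  0.327 -0.   ]
 [ 0.327 -0.945  0.002]
 [ 0.    -0.002 -1.   ]]
```

Call:
move_arm:
  rows:
    - [2.69, -0.27, -1.88, 0, 0, 0, 1]
    - [2.69, -0.27, -1.88, 0, 0, 0, 1]
    - [2.69, -0.27, -1.88, 0, 0, 0, 1]
    - [2.69, -0.27, -1.88, 0, 0, 0, 1]
    - [2.69, -0.27, -1.88, 0, 0, 0, 1]
    - [2.69, -0.27, -1.88, 0, 0, 0, 1]
    - [2.69, -0.27, -1.88, 0, 0, 0, 1]
    - [2.69, -0.27, -1.88, 0, 0, 0, 1]
    - [0, 0, 0, 0, 0, 0, 1]

```text
time: 0.85
tool_pos: [0.4046, -0.4985, 0.4054]
tool_rot: [0.003, 0.986, 0.168, 0.002]
contact_force: [0.2, -0.2, 1.7]
gripper_width: 1.0
grasp_force: 0.0
```

Run:
```python
from h import *
import pickle
s=manip.state();print(s["time"],s["joint_pos"].round(4),s["tool_pos"].round(4))
f=pickle.load(open("f0.pkl","rb"))["scene"]
for p in((400,20),(370,25),(370,225),(435,240)):
    o,d=ray(f,*p);k=np.linalg.lstsq(np.c_[d[:2]],-o[:2],rcond=None)[0][0];print(p,o+k*d)
```

```text
0.85 [-1.0057  0.0435  1.3686  0.002   1.7228  0.2277] [ 0.4046 -0.4985  0.4054]
(400, 20) [0.04629578 0.06538319 0.67120448]
(370, 25) [0.06445974 0.10492562 0.66565615]
(370, 225) [0.06143267 0.09729539 0.33055167]
(435, 240) [-0.00124997 -0.00137118  0.30463049]
```

Call:
move_arm:
  rows:
    - [3.43, -1.36, 0, 0, 0, 0, 1]
    - [3.43, -1.36, 0, 0, 0, 0, 1]
    - [3.43, -1.36, 0, 0, 0, 0, 1]
    - [3.43, -1.36, 0, 0, 0, 0, 1]
    - [3.43, -1.36, 0, 0, 0, 0, 1]
    - [3.43, -1.36, 0, 0, 0, 0, 1]
    - [3.43, -1.36, 0, 0, 0, 0, 1]
    - [0.62, -3.6, 0, 0, 0, 0, 1]
    - [0.62, -3.6, 0.6, 0, 0, 0, 1]
    - [0.62, -3.6, 1.0, 0, 0, 0, 1]
    - [0.62, -3.6, 1.0, 0, 0, 0, 1]
    - [0.62, -3.6, 1.0, 0, 0, 0, 1]
    - [0, 0, 0, 0, 0, -6, 1]
    - [0, 0, 0, 0, 0, -6, 1]
    - [0, 0, 0, 0, 0, 0, 1]
    - [0, 0, 0, 0, 0, 0, 1]

```text
time: 2.18
tool_pos: [0.5665, -0.1515, 0.3639]
tool_rot: [-0.0, 0.964, 0.266, -0.0]
contact_force: [0.4, 0.4, -0.5]
gripper_width: 0.999
grasp_force: 0.0
```

Run:
```python
from h import *
import pickle
s=manip.state();print(s["time"],s["joint_pos"].round(4),s["tool_pos"].round(4))
print(Ro.from_quat(s["tool_rot"],scalar_first=True).as_matrix().round(3))
fs={n:manip.grab_frame(n) for n in("scene","top","wrist")};pickle.dump(fs,open("f1.pkl","wb"))
img=np.zeros((600,800,3),np.uint8)
img[:400,:640]=fs["wrist"]["img"]
img[400:,:320]=cv2.resize(fs["top"]["img"],(320,200))
img[400:,320:720]=fs["scene"]["img"][20:220,240:640]
cv2.imwrite("pics/m1.png",img);print(fs["wrist"]["mtx"])
```

```text
2.1833 [-3.8820e-01 -8.0300e-02  1.5580e+00 -2.0000e-04  1.6649e+00  6.4330e-01] [ 0.5665 -0.1515  0.3639]
[[ 0.858  0.514 -0.001]
 [ 0.514 -0.858  0.   ]
 [-0.001 -0.001 -1.   ]]
[[309.70691629   0.         321.34632192]
 [  0.         309.70691629 198.04751333]
 [  0.           0.           1.        ]]
```

View pics/m1.png

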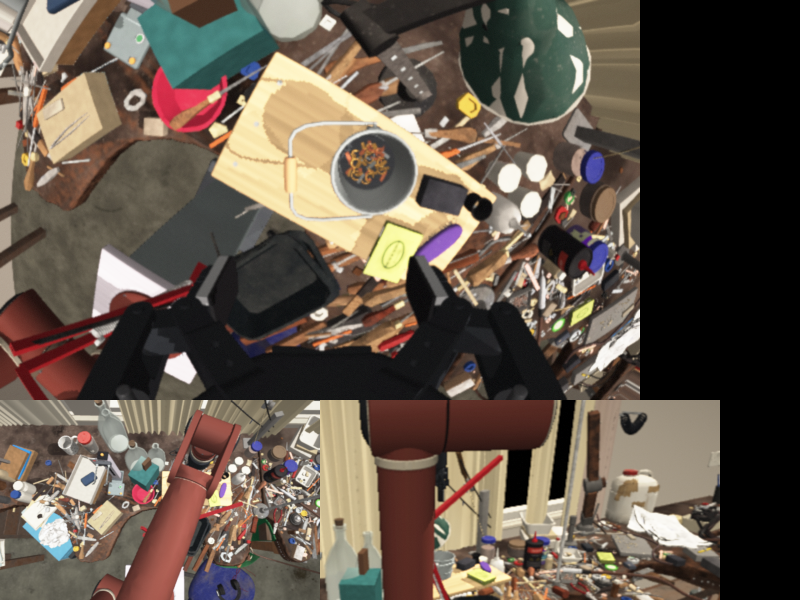

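The wrist view shows the grip at about (291,173), nearly vertical in the image, and the rim centre at about (374,172). I'll triangulate the grip from the wrist and top views.

```bash
cat >> h.py <<'E'
def wray(f,u,v):
    K=f["mtx"];R=np.array(f["R"]);t=np.array(f["t"])
    x=np.array([u-K[0][2],v-K[1][2]])/K[0][0];r=np.linalg.norm(x)
    d=R.T@np.r_[x/r*np.sin(r),np.cos(r)];return -R.T@t,d
def won(f,u,v,z):
    o,d=wray(f,u,v);return o+d*(z-o[2])/d[2]
def meet(a,b):
    (o1,d1),(o2,d2)=a,b
    s=np.linalg.lstsq(np.c_[d1,-d2],o2-o1,rcond=None)[0]
    return (o1+s[0]*d1+o2+s[1]*d2)/2,np.linalg.norm(o1+s[0]*d1-o2-s[1]*d2)
E
python3 - <<'E'
from h import *
import pickle
w=pickle.load(open("f1.pkl","rb"))["wrist"];t=pickle.load(open("f0.pkl","rb"))["top"]
def grip(im,x0,x1,y0,y1):
    h=cv2.cvtColor(im,cv2.COLOR_BGR2HSV)[y0:y1,x0:x1]
    print("board hsv",h[-1,0],h[0,0]);return h
h=grip(w["img"],283,300,150,196)
print(h[22,:,:].tolist())
m=((h[...,1]>110)&(h[...,0]<20)).astype(np.uint8);y,x=np.nonzero(m);print(len(x),x.mean()+283,y.mean()+150,cv2.minAreaRect(np.c_[x,y].astype(np.float32)))
h=grip(t["img"],352,372,160,184);m=((h[...,1]>110)&(h[...,0]<20));y,x=np.nonzero(m);print(len(x),x.mean()+352,y.mean()+160)
print(meet(wray(w,291,173),ray(t,361.1,172.1)))
for z in(.162,.175,.188):print(z,won(w,291,173,z),won(w,291,190,z)-won(w,291,156,z),np.linalg.norm(won(w,291,190,z)-won(w,291,156,z)))
print("rim",won(w,374,172.5,.172),won(w,417,172,.172)-won(w,331,172,.172))
E
```

```text
board hsv [ 22  82 246] [ 17 108 192]
[[19, 97, 237], [16, 114, 217], [15, 122, 220], [16, 113, 236], [18, 101, 247], [21, 89, 252], [23, 78, 254], [24, 71, 254], [24, 67, 254], [25, 67, 254], [24, 69, 254], [23, 74, 254], [22, 86, 252], [21, 91, 250], [22, 81, 250], [23, 67, 252], [24, 64, 252]]
91 285.56043956043953 171.27472527472528 ((2.7354726791381836, 21.966175079345703), (9.011700630187988, 34.927703857421875), 13.626993179321289)
board hsv [ 24  64 252] [ 18  71 208]
4 359.5 173.0
(array([ 0.55431822, -0.12317256,  0.17736388]), np.float64(0.0013930086704072185))
0.162 [ 0.55032122 -0.12311442  0.162     ] [-0.03331802 -0.01874129  0.        ] 0.038227294027814766
0.175 [ 0.55378731 -0.12257858  0.175     ] [-0.03199009 -0.01799433  0.        ] 0.03670370135954631
0.188 [ 0.5572534  -0.12204274  0.188     ] [-3.06621598e-02 -1.72473767e-02  5.55111512e-17] 0.035180108691277946
rim [ 0.59869083 -0.19773249  0.172     ] [ 0.04879723 -0.07982138  0.        ]
```

Run:
```python
from h import *
import pickle
w=pickle.load(open("f1.pkl","rb"))["wrist"]
cv2.imwrite("pics/m2.png",cv2.resize(w["img"][110:235,270:430],None,fx=5,fy=4.8,interpolation=2)[:600,:800])
```

```text
(no output)
```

View pics/m2.png

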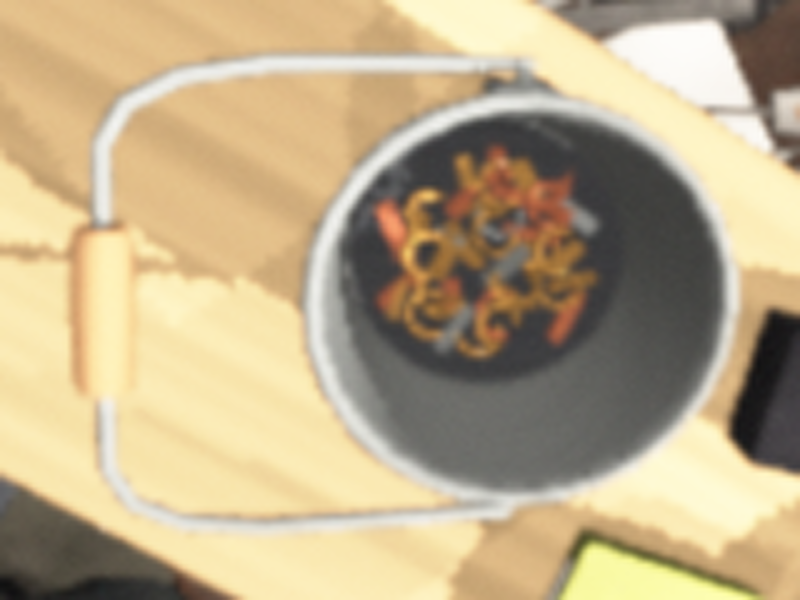

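The crop shows the grip centred at (103.5,312), which is image pixel (290.3,174.6), and the rim centre at pixel (374.0,171.3). I'll refine the triangulation with these.

Run:
```python
from h import *
import pickle
w=pickle.load(open("f1.pkl","rb"))["wrist"];t=pickle.load(open("f0.pkl","rb"))["top"]
g,e=meet(wray(w,290.3,174.6),ray(t,361.1,172.1));rt=won(w,374,171.3,.172);r2=onz(t,391.25,156.5,.172);r,e2=meet(wray(w,374,171.3),ray(t,391.25,156.5))
print(g,e,"rim",rt,r2,r,e2);c=(rt+r2)/2
for G in (g,won(w,290.3,174.6,.172),won(w,290.3,174.6,.177),won(w,290.3,174.6,.182)):
    v=G[:2]-c[:2];print(G,np.linalg.norm(v),np.degrees(np.arctan2(v[1],v[0])),"th from z",np.arcsin((G[2]-.162)/.09),.09*np.cos(np.arcsin((G[2]-.162)/.09)))
a,b=won(w,290.2,145,.177),won(w,291,199,.177);d=b-a;print("wire ax",np.degrees(np.arctan2(d[1],d[0])))
```

```text
[ 0.55338519 -0.12302962  0.18067095] 0.0009596257023408768 rim [ 0.59978579 -0.19700811  0.172     ] [ 0.59759438 -0.1996365   0.172     ] [ 0.59923894 -0.1997284   0.16607688] 0.002123317771648362
[ 0.55338519 -0.12302962  0.18067095] 0.08787219249368065 121.03603940947819 th from z 0.2089725914967787 0.08804201147739135
[ 0.55108878 -0.12291642  0.172     ] 0.08917360375539818 122.26289691793721 th from z 0.11134101434096307 0.08944271909999159
[ 0.55245192 -0.12270694  0.177     ] 0.08863211218342593 121.44543809873483 th from z 0.16744807921968918 0.08874119674649424
[ 0.55381506 -0.12249746  0.182     ] 0.08810888191898243 120.61810029375407 th from z 0.22409309230137076 0.08774964387392122
wire ax -149.82436240972757
```

Call:
move_arm:
  rows:
    - [0.066, -0.626, 2.7, 0, 0, 0, -0.15]
    - [0.066, -0.626, 2.7, 0, 0, 0, -0.15]
    - [0.066, -0.626, 2.7, 0, 0, 0, -0.15]
    - [0.066, -0.626, 2.7, 0, 0, 0, -0.15]
    - [0.066, -0.626, 2.7, 0, 0, 0, -0.15]
    - [0, 0, 0, 0, 0, 0, -0.15]
    - [0, 0, 0, 0, 0, 0, -0.15]
    - [0, 0, 0, 0, 0, 0, -0.15]

```text
time: 3.0
tool_pos: [0.5544, -0.1236, 0.2316]
tool_rot: [0.001, 0.964, 0.267, 0.001]
contact_force: [0.5, 0.1, 0.3]
gripper_width: 0.421
grasp_force: 0.0
```

Run:
```python
from h import *
import pickle
s=manip.state();print(s["time"],s["joint_pos"].round(4),s["joint_efforts"].round(2),s["tool_pos"].round(4),s["gripper_width"])
print(Ro.from_quat(s["tool_rot"],scalar_first=True).as_matrix().round(3))
fs={n:manip.grab_frame(n) for n in("scene","top","wrist")};pickle.dump(fs,open("f2.pkl","wb"))
img=np.zeros((600,800,3),np.uint8)
img[:300,:480]=cv2.resize(fs["wrist"]["img"],(480,300))
img[:300,480:]=fs["top"]["img"][120:270,220:380].repeat(2,0).repeat(2,1)
img[300:,:]=cv2.resize(fs["scene"]["img"][20:170,340:540],(800,600),interpolation=2)[:300]
cv2.imwrite("pics/m3.png",img)
```

```text
3.0 [-3.5030e-01 -7.2000e-02  1.7680e+00 -2.0000e-04  1.4429e+00  6.7930e-01] [ 1.400e-01 -3.207e+01 -3.488e+01  1.000e-02  4.000e-02  0.000e+00] [ 0.5544 -0.1236  0.2316] 0.42117031765384216
[[ 0.857  0.515  0.002]
 [ 0.515 -0.857 -0.001]
 [ 0.001  0.002 -1.   ]]
```

View pics/m3.png

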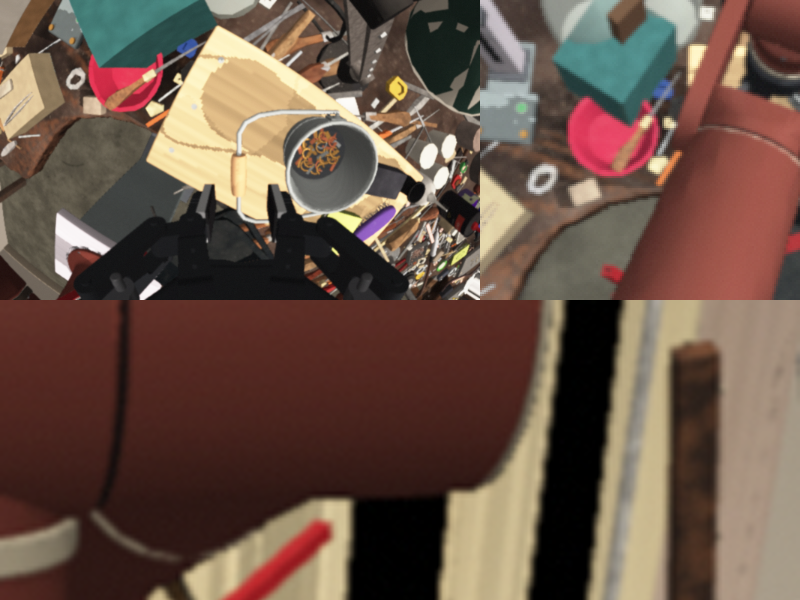

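The wrist view shows the grip centred at about (317.5,233) in full-frame pixels. In the scene view the bar tip lies below the forearm silhouette. I'll refine the grip position with the two wrist views.

Run:
```python
from h import *
import pickle
w=pickle.load(open("f1.pkl","rb"))["wrist"];w2=pickle.load(open("f2.pkl","rb"))["wrist"];t=pickle.load(open("f0.pkl","rb"))["top"]
im=w2["img"];h=cv2.cvtColor(im,cv2.COLOR_BGR2HSV)
for v in(215,233,250): print(v,[(u,h[v,u].tolist()) for u in range(303,334,2)])
print([(v,h[v,316].tolist()) for v in range(198,272,3)])
for p in((317.5,233),):
    print(meet(wray(w2,*p),wray(w,290.3,174.6)),meet(wray(w2,*p),ray(t,361.1,172.1)),won(w2,*p,.18))
```

```text
215 [(303, [23, 76, 249]), (305, [23, 78, 248]), (307, [17, 103, 228]), (309, [14, 125, 184]), (311, [15, 123, 217]), (313, [16, 111, 239]), (315, [19, 98, 249]), (317, [21, 89, 252]), (319, [22, 83, 253]), (321, [23, 81, 253]), (323, [23, 78, 254]), (325, [23, 78, 254]), (327, [21, 89, 252]), (329, [23, 77, 251]), (331, [23, 71, 251]), (333, [23, 75, 250])]
233 [(303, [23, 74, 249]), (305, [23, 76, 249]), (307, [17, 107, 225]), (309, [14, 127, 191]), (311, [15, 121, 226]), (313, [17, 108, 243]), (315, [20, 93, 251]), (317, [22, 84, 253]), (319, [23, 77, 254]), (321, [23, 72, 254]), (323, [24, 71, 254]), (325, [23, 76, 254]), (327, [21, 94, 251]), (329, [22, 84, 248]), (331, [22, 75, 250]), (333, [23, 76, 249])]
250 [(303, [22, 83, 246]), (305, [22, 81, 245]), (307, [18, 101, 229]), (309, [14, 125, 167]), (311, [14, 127, 191]), (313, [15, 119, 229]), (315, [18, 105, 245]), (317, [21, 93, 251]), (319, [22, 82, 253]), (321, [23, 76, 254]), (323, [22, 78, 254]), (325, [22, 86, 252]), (327, [19, 101, 245]), (329, [20, 91, 240]), (331, [21, 86, 242]), (333, [22, 83, 245])]
[(198, [18, 30, 190]), (201, [20, 18, 173]), (204, [23, 15, 150]), (207, [15, 75, 133]), (210, [17, 113, 238]), (213, [20, 95, 250]), (216, [20, 92, 251]), (219, [20, 97, 249]), (222, [21, 90, 251]), (225, [20, 98, 250]), (228, [20, 97, 249]), (231, [21, 93, 251]), (234, [22, 87, 252]), (237, [22, 87, 253]), (240, [22, 85, 252]), (243, [20, 93, 251]), (246, [19, 98, 248]), (249, [19, 99, 248]), (252, [19, 98, 249]), (255, [19, 100, 249]), (258, [19, 98, 249]), (261, [18, 96, 246]), (264, [17, 31, 172]), (267, [21, 25, 165]), (270, [21, 25, 165])]
(array([ 0.55255595, -0.12262348,  0.17769284]), np.float64(0.000197585094176719)) (array([ 0.55340909, -0.12285025,  0.17980668]), np.float64(0.0015207253328906975)) [ 0.55340089 -0.12203915  0.18      ]
```

Call:
move_arm:
  rows:
    - [-0.04, -0.07, 1.34, 0, 0, 0, -0.15]
    - [-0.04, -0.07, 1.34, 0, 0, 0, -0.15]
    - [-0.04, -0.06, 1.34, 0, 0, 0, -0.15]
    - [0, 0, 1.3, 0, 0, 0, -0.15]
    - [0, 0, 0, 0, 0, 0, -0.15]
    - [0, 0, 0, 0, 0, 0, -0.15]

```text
time: 3.65
tool_pos: [0.5503, -0.1213, 0.1742]
tool_rot: [-0.001, 0.963, 0.268, -0.002]
contact_force: [0.7, 0.7, 1.2]
gripper_width: 0.426
grasp_force: 0.0
```

Run:
```python
from h import *
import pickle
s=manip.state();print(s["time"],s["joint_pos"].round(4),s["joint_efforts"].round(2),s["tool_pos"].round(4),s["gripper_width"],s["contact_force"])
w=manip.grab_frame("wrist");pickle.dump(w,open("f3.pkl","wb"))
cv2.imwrite("pics/m4.png",cv2.resize(w["img"][190:360,220:470],(750,510),interpolation=2))
```

```text
3.65 [-0.3489 -0.0316  1.8276 -0.      1.3496  0.6796] [-1.000e-02 -3.333e+01 -3.461e+01 -0.000e+00  1.000e-02  0.000e+00] [ 0.5503 -0.1213  0.1742] 0.4257104564658555 [0.6571636  0.73557435 1.24699397]
```

View pics/m4.png

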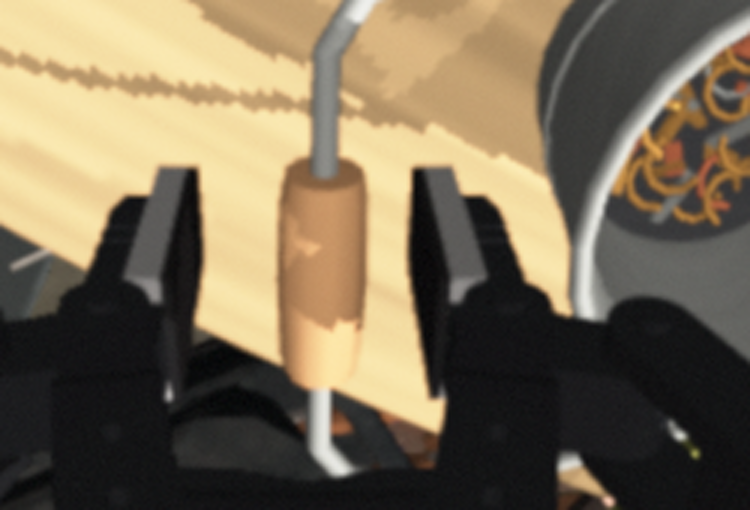

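The wrist crop shows the grip between the pads, about 2.5 mm toward the pail side of centre. I'll correct that and close.

Call:
move_arm:
  rows:
    - [0.1, 0.25, -0.3, 0, 0, 0, -0.15]
    - [0, 0, 0, 0, 0, 0, -0.15]
    - [0, 0, 0, 0, 0, 0, -0.4]
    - [0, 0, 0, 0, 0, 0, -0.5]
    - [0, 0, 0, 0, 0, 0, -0.6]
    - [0, 0, 0, 0, 0, 0, -0.7]
    - [0, 0, 0, 0, 0, 0, -0.85]
    - [0, 0, 0, 0, 0, 0, -1]
    - [0, 0, 0, 0, 0, 0, -1]
    - [0, 0, 0, 0, 0, 0, -1]

```text
time: 4.53
tool_pos: [0.5533, -0.123, 0.1793]
tool_rot: [-0.0, 0.963, 0.268, -0.0]
contact_force: [-2.1, 2.7, 1.2]
gripper_width: 0.143
grasp_force: 58.4
```

Run:
```python
from h import *
import pickle
s=manip.state();print(s["time"],s["joint_pos"].round(4),s["tool_pos"].round(4),s["gripper_width"],s["contact_force"],s["ft_torque"],s["grasp_force"])
print(Ro.from_quat(s["tool_rot"],scalar_first=True).as_matrix().round(4))
w=manip.grab_frame("wrist");pickle.dump(w,open("f4.pkl","wb"))
a=cv2.cvtColor(w["img"],cv2.COLOR_BGR2GRAY).astype(int);b=cv2.cvtColor(pickle.load(open("f3.pkl","rb"))["img"],cv2.COLOR_BGR2GRAY).astype(int)
```

```text
4.5333 [-3.5020e-01 -3.0400e-02  1.8176e+00  3.0000e-04  1.3555e+00  6.7820e-01] [ 0.5533 -0.123   0.1793] 0.14287486970405244 [-2.14361942  2.65872925  1.17659205] [ 0.34615235  0.29342014 -0.08173804] 58.39981555938721
[[ 8.565e-01  5.161e-01 -9.000e-04]
 [ 5.161e-01 -8.565e-01  7.000e-04]
 [-5.000e-04 -1.000e-03 -1.000e+00]]
```

Call:
move_arm:
  rows:
    - [0, -0.08, 0, 0, 0, 0, -1]
    - [0, 0, 0, 0, 0, 0, -1]
    - [0, 0, 0, 0, 0, 0, -1]

```text
time: 4.83
tool_pos: [0.5533, -0.123, 0.1795]
tool_rot: [0.0, 0.963, 0.268, 0.0]
contact_force: [-1.0, -0.6, 0.1]
gripper_width: 0.139
grasp_force: 58.4
```

```bash
cat > arc.py <<'E'
from h import *
import sys
# state + radial/tangential force; tool frame axes
def st(th=None):
    s=manip.state();R=Ro.from_quat(s["tool_rot"],scalar_first=True).as_matrix();F=R.T@s["contact_force"]
    print("t",round(s["time"],2),"pos",s["tool_pos"].round(4),"Ftool",F.round(2),"grip",round(s["grasp_force"],1),round(s["gripper_width"],3))
    return s,R
if __name__=="__main__":
    s,R=st()
    w=manip.grab_frame("wrist");img=w["img"]
    if len(sys.argv)>1: cv2.imwrite(sys.argv[1],img)
E
python3 arc.py
python3 - <<'E'
import numpy as np
th=np.arange(.19,1.58,.0769);th=np.linspace(.19,1.57,19)
h=.09*(np.cos(.19)-np.cos(th));z=.09*(np.sin(th)-np.sin(.19))
print(np.c_[th[1:],np.diff(h)*100,-np.diff(z)*100].round(3))
E
```

```text
t 4.83 pos [ 0.5533 -0.123   0.1795] Ftool [-1.15  0.03 -0.07] grip 58.4 0.139
[[ 0.267  0.156 -0.672]
 [ 0.343  0.207 -0.658]
 [ 0.42   0.257 -0.64 ]
 [ 0.497  0.305 -0.619]
 [ 0.573  0.352 -0.593]
 [ 0.65   0.396 -0.565]
 [ 0.727  0.438 -0.533]
 [ 0.803  0.478 -0.498]
 [ 0.88   0.514 -0.46 ]
 [ 0.957  0.548 -0.419]
 [ 1.033  0.579 -0.376]
 [ 1.11   0.606 -0.33 ]
 [ 1.187  0.629 -0.283]
 [ 1.263  0.649 -0.234]
 [ 1.34   0.665 -0.183]
 [ 1.417  0.677 -0.132]
 [ 1.493  0.685 -0.08 ]
 [ 1.57   0.689 -0.027]]
```

Call:
move_arm:
  rows:
    - [0, 0.078, -0.336, 0, 0, 0, -1]
    - [0, 0.078, -0.336, 0, 0, 0, -1]
    - [0, 0.104, -0.329, 0, 0, 0, -1]
    - [0, 0.104, -0.329, 0, 0, 0, -1]
    - [0, 0.128, -0.32, 0, 0, 0, -1]
    - [0, 0.128, -0.32, 0, 0, 0, -1]
    - [0, 0.153, -0.31, 0, 0, 0, -1]
    - [0, 0.153, -0.31, 0, 0, 0, -1]
    - [0, 0.176, -0.297, 0, 0, 0, -1]
    - [0, 0.176, -0.297, 0, 0, 0, -1]
    - [0, 0, 0, 0, 0, 0, -1]
    - [0, 0, 0, 0, 0, 0, -1]

```text
time: 5.88
tool_pos: [0.5599, -0.1337, 0.2117]
tool_rot: [0.0, 0.963, 0.268, 0.0]
contact_force: [0.7, -2.1, -2.1]
gripper_width: 0.142
grasp_force: 58.4
```

```bash
python3 arc.py
```

```text
t 5.88 pos [ 0.5599 -0.1337  0.2117] Ftool [-0.52  2.17  2.15] grip 58.4 0.142
```

Call:
move_arm:
  rows:
    - [0, 0.07, 0.045, 0, 0, 0, -1]
    - [0, 0, 0, 0, 0, 0, -1]
    - [0, 0, 0, 0, 0, 0, -1]

```text
time: 6.18
tool_pos: [0.5598, -0.1335, 0.2109]
tool_rot: [-0.001, 0.963, 0.268, -0.0]
contact_force: [-2.7, 2.7, 2.9]
gripper_width: 0.144
grasp_force: 58.9
```

```bash
python3 arc.py
python3 - <<'E'
import numpy as np
th=np.linspace(.603,1.57,29)
h=.09*(-np.cos(th));z=.09*np.sin(th)
print(np.c_[th[1:],np.diff(h)*100,-np.diff(z)*100].round(3).tolist())
E
```

```text
t 6.18 pos [ 0.5598 -0.1335  0.2109] Ftool [-0.91 -3.67 -2.92] grip 58.9 0.144
[[0.638, 0.181, -0.253], [0.672, 0.189, -0.247], [0.707, 0.198, -0.24], [0.741, 0.206, -0.233], [0.776, 0.214, -0.226], [0.81, 0.221, -0.218], [0.845, 0.229, -0.21], [0.879, 0.236, -0.202], [0.914, 0.243, -0.194], [0.948, 0.249, -0.186], [0.983, 0.256, -0.177], [1.017, 0.262, -0.168], [1.052, 0.267, -0.159], [1.086, 0.273, -0.149], [1.121, 0.278, -0.14], [1.156, 0.282, -0.13], [1.19, 0.287, -0.12], [1.225, 0.291, -0.11], [1.259, 0.294, -0.1], [1.294, 0.297, -0.09], [1.328, 0.3, -0.08], [1.363, 0.303, -0.069], [1.397, 0.305, -0.059], [1.432, 0.307, -0.048], [1.466, 0.309, -0.038], [1.501, 0.31, -0.027], [1.535, 0.31, -0.016], [1.57, 0.311, -0.006]]
```

Call:
move_arm:
  rows:
    - [0, -0.04, -0.027, 0, 0, 0, -1]
    - [0, 0.177, -0.256, 0, 0, 0, -1]
    - [0, 0.185, -0.25, 0, 0, 0, -1]
    - [0, 0.194, -0.243, 0, 0, 0, -1]
    - [0, 0.202, -0.236, 0, 0, 0, -1]
    - [0, 0.21, -0.229, 0, 0, 0, -1]
    - [0, 0.217, -0.222, 0, 0, 0, -1]
    - [0, 0, 0, 0, 0, 0, -1]
    - [0, 0, 0, 0, 0, 0, -1]

```text
time: 6.98
tool_pos: [0.5662, -0.1442, 0.2262]
tool_rot: [0.0, 0.963, 0.268, 0.0]
contact_force: [-2.6, 1.5, 3.9]
gripper_width: 0.138
grasp_force: 59.1
```

```bash
python3 arc.py
```

```text
t 6.98 pos [ 0.5662 -0.1442  0.2262] Ftool [-1.45 -2.59 -3.86] grip 59.1 0.138
```

Call:
move_arm:
  rows:
    - [0, -0.03, -0.032, 0, 0, 0, -1]
    - [0, 0.219, -0.221, 0, 0, 0, -1]
    - [0, 0.226, -0.213, 0, 0, 0, -1]
    - [0, 0.233, -0.206, 0, 0, 0, -1]
    - [0, 0.24, -0.199, 0, 0, 0, -1]
    - [0, 0, 0, 0, 0, 0, -1]
    - [0, 0, 0, 0, 0, 0, -1]

```text
time: 7.62
tool_pos: [0.5708, -0.1522, 0.2342]
tool_rot: [0.0, 0.964, 0.268, 0.0]
contact_force: [-0.9, -1.1, 0.5]
gripper_width: 0.139
grasp_force: 58.6
```

```bash
python3 arc.py
```

```text
t 7.62 pos [ 0.5708 -0.1522  0.2342] Ftool [-1.33  0.45 -0.55] grip 58.6 0.139
```

Call:
move_arm:
  rows:
    - [0, 0.247, -0.19, 0, 0, 0, -1]
    - [0, 0.253, -0.181, 0, 0, 0, -1]
    - [0, 0.259, -0.172, 0, 0, 0, -1]
    - [0, 0.265, -0.163, 0, 0, 0, -1]
    - [0, 0.27, -0.154, 0, 0, 0, -1]
    - [0, 0.275, -0.144, 0, 0, 0, -1]
    - [0, 0, 0, 0, 0, 0, -1]
    - [0, 0, 0, 0, 0, 0, -1]

```text
time: 8.33
tool_pos: [0.5789, -0.1653, 0.2444]
tool_rot: [0.0, 0.964, 0.268, 0.0]
contact_force: [-0.3, -2.6, -2.2]
gripper_width: 0.14
grasp_force: 58.5
```

```bash
python3 arc.py
```

```text
t 8.33 pos [ 0.5789 -0.1653  0.2444] Ftool [-1.54  2.06  2.18] grip 58.5 0.14
```

Call:
move_arm:
  rows:
    - [0, 0.01, 0.022, 0, 0, 0, -1]
    - [0, 0.281, -0.128, 0, 0, 0, -1]
    - [0, 0.286, -0.118, 0, 0, 0, -1]
    - [0, 0.29, -0.108, 0, 0, 0, -1]
    - [0, 0.293, -0.098, 0, 0, 0, -1]
    - [0, 0.296, -0.088, 0, 0, 0, -1]
    - [0, 0, 0, 0, 0, 0, -1]
    - [0, 0, 0, 0, 0, 0, -1]

```text
time: 9.05
tool_pos: [0.5864, -0.1778, 0.2495]
tool_rot: [0.0, 0.963, 0.268, 0.0]
contact_force: [0.7, -0.1, -3.5]
gripper_width: 0.139
grasp_force: 58.6
```

```bash
python3 arc.py
```

```text
t 9.05 pos [ 0.5864 -0.1778  0.2495] Ftool [0.58 0.49 3.47] grip 58.6 0.139
```

Call:
move_arm:
  rows:
    - [0, 0, 0.035, 0, 0, 0, -1]
    - [0, 0.299, -0.075, 0, 0, 0, -1]
    - [0, 0.302, -0.065, 0, 0, 0, -1]
    - [0, 0.304, -0.055, 0, 0, 0, -1]
    - [0, 0.306, -0.045, 0, 0, 0, -1]
    - [0, 0, 0, 0, 0, 0, -1]
    - [0, 0, 0, 0, 0, 0, -1]

```text
time: 9.68
tool_pos: [0.5927, -0.1882, 0.2516]
tool_rot: [0.0, 0.964, 0.268, 0.0]
contact_force: [-0.4, 0.2, -2.5]
gripper_width: 0.143
grasp_force: 58.6
```

```bash
python3 arc.py
```

```text
t 9.68 pos [ 0.5927 -0.1882  0.2516] Ftool [-0.25 -0.43  2.54] grip 58.6 0.143
```

Call:
move_arm:
  rows:
    - [0, 0.308, -0.01, 0, 0, 0, -1]
    - [0, 0.31, -0.02, 0, 0, 0, -1]
    - [0, 0.31, -0.01, 0, 0, 0, -1]
    - [0, 0.2, 0, 0, 0, 0, -1]
    - [0, 0, 0, 0, 0, 0, -1]
    - [0, 0, 0, 0, 0, 0, -1]
    - [0, 0, 0, 0, 0, 0, -1]
    - [0, 0, 0, 0, 0, 0, -1]

```text
time: 10.4
tool_pos: [0.5984, -0.1976, 0.2521]
tool_rot: [0.0, 0.963, 0.268, 0.0]
contact_force: [-1.2, -0.7, -0.9]
gripper_width: 0.14
grasp_force: 58.8
```

```bash
python3 arc.py pics/w9.png
python3 - <<'E'
from h import *
f=manip.grab_frame("wrist")["img"];t=manip.grab_frame("top")["img"]
img=np.zeros((600,800,3),np.uint8);img[:400,:640]=f;img[400:,:400]=t[110:210,300:500].repeat(2,0).repeat(2,1);cv2.imwrite("pics/m5.png",img)
E
```

```text
t 10.4 pos [ 0.5984 -0.1976  0.2521] Ftool [-1.41 -0.01  0.87] grip 58.8 0.14
```

View pics/m5.png

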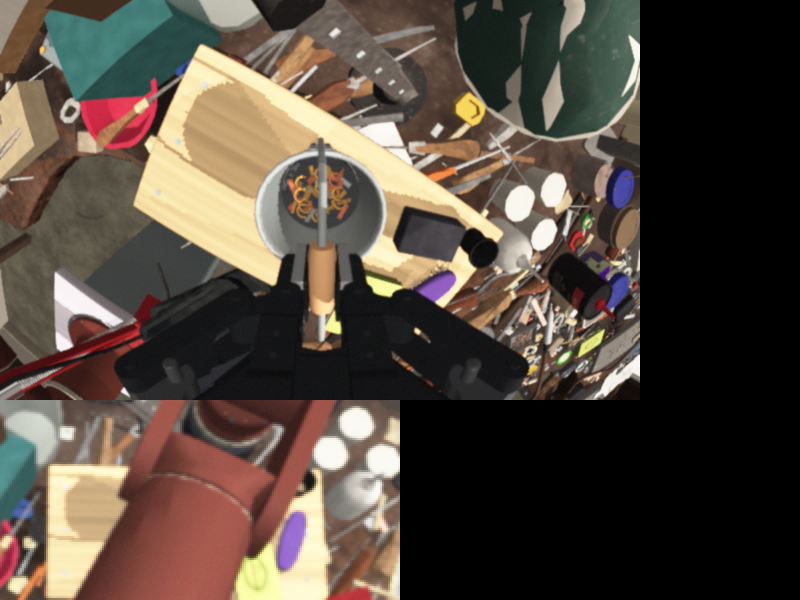

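The bail is upright and the pail still stands where it was. The wrist view shows the bail edge-on across the rim at about (321,200). Next I'll lift.

Call:
move_arm:
  rows:
    - [0, 0, -0.2, 0, 0, 0, -1]
    - [0, 0, -0.3, 0, 0, 0, -1]
    - [0, 0, -0.6, 0, 0, 0, -1]
    - [0, 0, -0.9, 0, 0, 0, -1]
    - [0, 0, -1.2, 0, 0, 0, -1]
    - [0, 0, -1.2, 0, 0, 0, -1]
    - [0, 0, -1.2, 0, 0, 0, -1]
    - [0, 0, -1.2, 0, 0, 0, -1]
    - [0, 0, -1.2, 0, 0, 0, -1]
    - [0, 0, -1.2, 0, 0, 0, -1]
    - [0, 0, -1.2, 0, 0, 0, -1]
    - [0, 0, -0.9, 0, 0, 0, -1]
    - [0, 0, -0.6, 0, 0, 0, -1]
    - [0, 0, -0.5, 0, 0, 0, -1]
    - [0, 0, -0.2, 0, 0, 0, -1]
    - [0, 0, 0, 0, 0, 0, -1]
    - [0, 0, 0, 0, 0, 0, -1]
    - [0, 0, 0, 0, 0, 0, -1]

```text
time: 12.05
tool_pos: [0.5981, -0.1974, 0.3769]
tool_rot: [-0.001, 0.963, 0.268, -0.001]
contact_force: [0.3, 0.1, -5.7]
gripper_width: 0.141
grasp_force: 58.5
```

```bash
python3 arc.py
python3 - <<'E'
from h import *
s=manip.state();print(s["joint_pos"].round(3))
p=s["tool_pos"];R=Ro.from_quat(s["tool_rot"],scalar_first=True).as_matrix()
for w in([.50,-.02,.38],[.46,.237,.38]):
    print((R.T@(np.array(w)-p)*100).round(2));p=np.array(w)
print(np.degrees(np.arctan2(R[1,1],R[0,1])))
E
```

```text
t 12.05 pos [ 0.5981 -0.1974  0.3769] Ftool [0.35 0.1  5.73] grip 58.5 0.141
[-0.437  0.021  1.437  0.     1.684  0.592]
[  0.75 -20.26  -0.29]
[ 9.840e+00 -2.408e+01  2.000e-02]
-58.931365609939476
```

Call:
move_arm:
  rows:
    - [0, -0.3, 0, 0, 0, 0, -1]
    - [0, -0.6, -0.02, 0, 0, 0, -1]
    - [0.05, -0.9, -0.02, 0, 0, 0, -1]
    - [0.05, -1.2, -0.02, 0, 0, 0, -1]
    - [0.05, -1.43, -0.02, 0, 0, 0, -1]
    - [0.05, -1.43, -0.02, 0, 0, 0, -1]
    - [0.05, -1.43, -0.02, 0, 0, 0, -1]
    - [0.05, -1.43, -0.02, 0, 0, 0, -1]
    - [0.05, -1.43, -0.02, 0, 0, 0, -1]
    - [0.05, -1.43, -0.02, 0, 0, 0, -1]
    - [0.05, -1.43, -0.02, 0, 0, 0, -1]
    - [0.05, -1.43, -0.02, 0, 0, 0, -1]
    - [0.05, -1.43, -0.02, 0, 0, 0, -1]
    - [0.05, -1.43, -0.02, 0, 0, 0, -1]
    - [0.05, -1.2, -0.02, 0, 0, 0, -1]
    - [0.05, -0.9, 0, 0, 0, 0, -1]
    - [0, -0.6, 0, 0, 0, 0, -1]
    - [0, -0.3, 0, 0, 0, 0, -1]

```text
time: 13.6
tool_pos: [0.4991, -0.0192, 0.3808]
tool_rot: [-0.0, 0.963, 0.268, 0.0]
contact_force: [0.2, 0.7, -5.2]
gripper_width: 0.139
grasp_force: 58.5
```

```bash
python3 arc.py
```

```text
t 13.6 pos [ 0.4991 -0.0192  0.3808] Ftool [ 0.53 -0.47  5.16] grip 58.5 0.139
```

Call:
move_arm:
  rows:
    - [0, 0, 0, 0, 0, -1, -1]
    - [0, 0, 0, 0, 0, -2, -1]
    - [0, 0, 0, 0, 0, -3, -1]
    - [0, 0, 0, 0, 0, -4, -1]
    - [0, 0, 0, 0, 0, -4, -1]
    - [0, 0, 0, 0, 0, -4, -1]
    - [0, 0, 0, 0, 0, -4, -1]
    - [0, 0, 0, 0, 0, -4, -1]
    - [0, 0, 0, 0, 0, -4, -1]
    - [0, 0, 0, 0, 0, -4, -1]
    - [0, 0, 0, 0, 0, -4, -1]
    - [0, 0, 0, 0, 0, -4, -1]
    - [0, 0, 0, 0, 0, -4, -1]
    - [0, 0, 0, 0, 0, -4, -1]
    - [0, 0, 0, 0, 0, -3, -1]
    - [0, 0, 0, 0, 0, -2, -1]
    - [0, 0, 0, 0, 0, -1.2, -1]
    - [0, 0, 0, 0, 0, -1, -1]
    - [0, 0, 0, 0, 0, 0, -1]

```text
time: 15.23
tool_pos: [0.4997, -0.0204, 0.3806]
tool_rot: [-0.0, 0.718, 0.696, -0.0]
contact_force: [-0.3, 0.1, -5.5]
gripper_width: 0.141
grasp_force: 58.5
```

```bash
python3 arc.py
python3 - <<'E'
from h import *
s=manip.state();print(s["joint_pos"].round(3))
p=s["tool_pos"];R=Ro.from_quat(s["tool_rot"],scalar_first=True).as_matrix();print(R.round(4))
print((R.T@(np.array([.45,.235,.38])-p)*100).round(2),np.degrees(np.arctan2(R[1,1],R[0,1])))
E
```

```text
t 15.23 pos [ 0.4997 -0.0204  0.3806] Ftool [ 0.08 -0.34  5.45] grip 58.5 0.141
[-0.189 -0.292  1.716 -0.     1.718 -0.159]
[[ 3.080e-02  9.995e-01 -1.000e-04]
 [ 9.995e-01 -3.080e-02 -1.000e-04]
 [-1.000e-04 -1.000e-04 -1.000e+00]]
[25.37 -5.75  0.06] -1.7625397574049595
```

Call:
move_arm:
  rows:
    - [0.4, -0.09, 0, 0, 0, 0, -1]
    - [0.8, -0.18, 0, 0, 0, 0, -1]
    - [1.2, -0.27, 0, 0, 0, 0, -1]
    - [1.48, -0.33, 0, 0, 0, 0, -1]
    - [1.48, -0.33, 0, 0, 0, 0, -1]
    - [1.48, -0.33, 0, 0, 0, 0, -1]
    - [1.48, -0.33, 0, 0, 0, 0, -1]
    - [1.48, -0.33, 0, 0, 0, 0, -1]
    - [1.48, -0.33, 0, 0, 0, 0, -1]
    - [1.48, -0.33, 0, 0, 0, 0, -1]
    - [1.48, -0.33, 0, 0, 0, 0, -1]
    - [1.48, -0.33, 0, 0, 0, 0, -1]
    - [1.48, -0.33, 0, 0, 0, 0, -1]
    - [1.48, -0.33, 0, 0, 0, 0, -1]
    - [1.48, -0.33, 0, 0, 0, 0, -1]
    - [1.48, -0.33, 0, 0, 0, 0, -1]
    - [1.35, -0.33, 0, 0, 0, 0, -1]
    - [1.2, -0.27, 0, 0, 0, 0, -1]
    - [0.8, -0.18, 0, 0, 0, 0, -1]
    - [0.4, -0.09, 0, 0, 0, 0, -1]

```text
time: 16.95
tool_pos: [0.4496, 0.2369, 0.3807]
tool_rot: [-0.0, 0.717, 0.697, 0.0]
contact_force: [-0.1, 0.1, -5.7]
gripper_width: 0.147
grasp_force: 58.5
```

```bash
python3 arc.py
python3 - <<'E'
from h import *
import pickle
fs={n:manip.grab_frame(n) for n in("scene","top","wrist")};pickle.dump(fs,open("f5.pkl","wb"))
w=fs["wrist"]
def wproj(f,X):
    c=np.array(f["R"])@np.array(X)+f["t"];r=np.hypot(c[0],c[1]);a=np.arctan2(r,c[2]);return c[:2]/r*a*f["mtx"][0][0]+[f["mtx"][0][2],f["mtx"][1][2]]
for X in([.522,.265,.293],[.522,.212,.293],[.541,.264,.275],[.541,.21,.275],[.617,.264,.275],[.617,.21,.275]):print(wproj(w,X).round(1),proj(fs["scene"],X).round(1),proj(fs["top"],X).round(1))
print(-w["R"].T@w["t"])
img=np.zeros((600,800,3),np.uint8)
img[:400,:640]=w["img"]
img[400:,:320]=cv2.resize(fs["top"]["img"][80:180,150:310],(320,200),interpolation=2)
img[400:,320:640]=cv2.resize(fs["scene"]["img"][130:230,160:320],(320,200),interpolation=2)
cv2.imwrite("pics/m6.png",img)
E
```

```text
t 16.95 pos [0.4496 0.2369 0.3807] Ftool [ 0.13 -0.08  5.68] grip 58.5 0.147
[419.3 170.7] [221.7 175.7] [185.8 168.8]
[414.3 236.9] [241.5 171.9] [210.3 169.3]
[434.9 166.3] [221.2 179.4] [190.  162.7]
[429.5 228.6] [241.  175.6] [214.4 163.2]
[512.5 166.5] [215.  170.1] [193.1 130.2]
[503.8 223.9] [233.9 166.7] [217.  130.6]
[0.45258971 0.3177695  0.50453242]
```

Run:
```python
from h import *
import pickle
w=pickle.load(open("f5.pkl","rb"))["wrist"]
cv2.imwrite("pics/m7.png",cv2.resize(w["img"][140:260,390:540],None,fx=5,fy=5,interpolation=2))
```

```text
(no output)
```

View pics/m7.png

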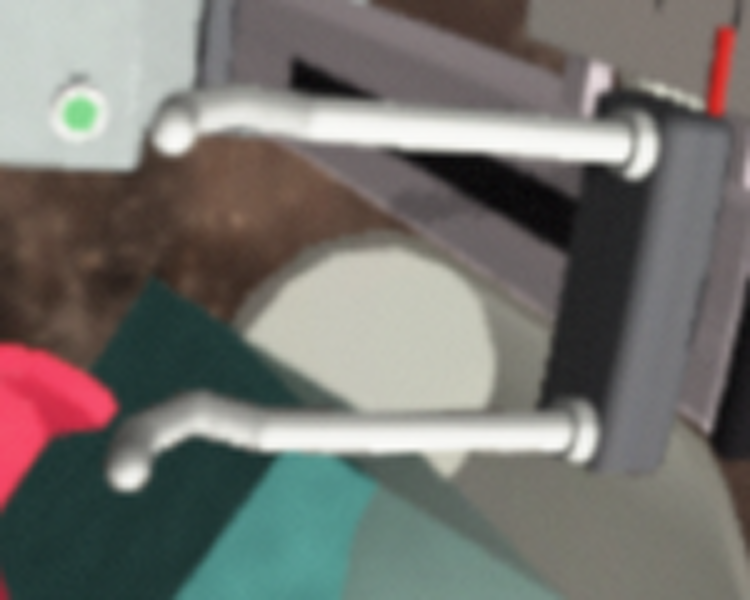

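The crop shows the prong tips at pixels (424.4,166.8) and (415.2,233.2). The prongs meet the rear block at (517.6,168.6) and (505.6,225.6). I'll triangulate these against the top view.

Run:
```python
from h import *
import pickle
w=pickle.load(open("f5.pkl","rb"))["wrist"];t=pickle.load(open("f0.pkl","rb"))["top"]
c=lambda x,y:((x+.5)/4-.5+170,(y+.5)/4-.5+90)
P={"tipL":((424.4,166.8),c(65,312)),"tipR":((415.2,233.2),c(163,322)),"rearL":((517.6,168.6),c(93,160)),"rearR":((505.6,225.6),c(190,165))}
Q={}
for k,(a,b) in P.items():
    Q[k],e=meet(wray(w,*a),ray(t,*b));print(k,Q[k].round(4),round(e,4),"w@.293/.272",won(w,*a,.293).round(4),won(w,*a,.272).round(4))
# prong centrelines in wrist crop, shaft part
for nm,pts in(("L",((310,118),(620,143))),("R",((260,432),(565,432)))):
    a,b=[won(w,390+(x+.5)/5-.5,140+(y+.5)/5-.5,.272) for x,y in pts];d=b-a;print(nm,a.round(4),b.round(4),np.degrees(np.arctan2(d[1],d[0])))
# tcp check on calibration: project TCP
s=manip.state();X=s["tool_pos"];cc=w["R"]@X+w["t"];r=np.hypot(*cc[:2]);print(cc[:2]/r*np.arctan2(r,cc[2])*w["mtx"][0][0]+[w["mtx"][0][2],w["mtx"][1][2]])
```

```text
tipL [0.5265 0.2669 0.2888] 0.0015 w@.293/.272 [0.5258 0.2679 0.293 ] [0.5331 0.263  0.272 ]
tipR [0.5225 0.2133 0.2889] 0.0025 w@.293/.272 [0.5225 0.2152 0.293 ] [0.5294 0.205  0.272 ]
rearL [0.6172 0.2632 0.2809] 0.0026 w@.293/.272 [0.6097 0.2666 0.293 ] [0.6253 0.2615 0.272 ]
rearR [0.6163 0.2093 0.2779] 0.0021 w@.293/.272 [0.6065 0.2167 0.293 ] [0.6217 0.2067 0.272 ]
L [0.557  0.2658 0.272 ] [0.6206 0.2618 0.272 ] -3.6331193859192283
R [0.5533 0.2105 0.272 ] [0.6182 0.2065 0.272 ] -3.490180152710855
[321.86890574 279.26749057]
```

Call:
move_arm:
  rows:
    - [0, 0, 0.2, 0, 0, 0.5, -1]
    - [0.1, 0, 0.5, 0, 0, 0.5, -1]
    - [0.1, 0, 0.7, 0, 0, 0, -1]
    - [0.1, 0, 0.7, 0, 0, 0, -1]
    - [0.1, 0, 0.7, 0, 0, 0, -1]
    - [0.1, 0, 0.7, 0, 0, 0, -1]
    - [0.1, 0, 0.7, 0, 0, 0, -1]
    - [0.05, 0, 0.7, 0, 0, 0, -1]
    - [0, 0, 0.5, 0, 0, 0, -1]
    - [0, 0, 0.4, 0, 0, 0, -1]
    - [0, 0, 0.2, 0, 0, 0, -1]
    - [0, 0, 0, 0, 0, 0, -1]
    - [0, 0, 0, 0, 0, 0, -1]

```text
time: 18.23
tool_pos: [0.4506, 0.242, 0.321]
tool_rot: [0.0, 0.724, 0.69, 0.0]
contact_force: [-0.3, 0.5, -5.6]
gripper_width: 0.14
grasp_force: 58.5
```

```bash
python3 arc.py
python3 - <<'E'
from h import *
import pickle
s=manip.state();p=s["tool_pos"];R=Ro.from_quat(s["tool_rot"],scalar_first=True).as_matrix()
print((R.T@(np.array([.542,.2392,.32])-p)*100).round(2),np.degrees(np.arctan2(R[1,1],R[0,1])))
t=pickle.load(open("f0.pkl","rb"))["top"]
print([onz(t,170+x/4,90+y/4,.105).round(3) for x,y in((175,240),(70,440))])
E
```

```text
t 18.23 pos [0.4506 0.242  0.321 ] Ftool [ 0.5  -0.34  5.61] grip 58.5 0.14
[0.16 9.13 0.13] -2.734260590565238
[array([0.628, 0.268, 0.105]), array([0.488, 0.327, 0.105])]
```

Call:
move_arm:
  rows:
    - [0.02, 0.2, 0, 0, 0, 0, -1]
    - [0.02, 0.4, 0, 0, 0, 0, -1]
    - [0.02, 0.7, 0, 0, 0, 0, -1]
    - [0.02, 0.9, 0, 0, 0, 0, -1]
    - [0.02, 0.9, 0, 0, 0, 0, -1]
    - [0.02, 0.9, 0, 0, 0, 0, -1]
    - [0.02, 0.9, 0, 0, 0, 0, -1]
    - [0.02, 0.9, 0, 0, 0, 0, -1]
    - [0, 0.9, 0, 0, 0, 0, -1]
    - [0, 0.9, 0, 0, 0, 0, -1]
    - [0, 0.7, 0, 0, 0, 0, -1]
    - [0, 0.4, 0, 0, 0, 0, -1]
    - [0, 0.3, 0, 0, 0, 0, -1]
    - [0, 0.13, 0, 0, 0, 0, -1]
    - [0, 0, 0, 0, 0, 0, -1]
    - [0, 0, 0, 0, 0, 0, -1]
    - [0, 0, 0, 0, 0, 0, -1]
    - [0, 0, 0, 0, 0, 0, -1]

```text
time: 19.78
tool_pos: [0.5415, 0.2393, 0.3208]
tool_rot: [-0.0, 0.724, 0.69, 0.0]
contact_force: [-0.3, 0.7, -7.1]
gripper_width: 0.144
grasp_force: 58.5
```

```bash
python3 arc.py
python3 - <<'E'
from h import *
import pickle
fs={n:manip.grab_frame(n) for n in("scene","top","wrist")};pickle.dump(fs,open("f6.pkl","wb"))
E
```

```text
t 19.78 pos [0.5415 0.2393 0.3208] Ftool [ 0.64 -0.36  7.07] grip 58.5 0.144
```

Call:
move_arm:
  rows:
    - [0, 0, 0.1, 0, 0, 0, -1]
    - [0, 0, 0.3, 0, 0, 0, -1]
    - [0, 0, 0.4, 0, 0, 0, -1]
    - [0, 0, 0.4, 0, 0, 0, -1]
    - [0, 0, 0.4, 0, 0, 0, -1]
    - [0, 0, 0.4, 0, 0, 0, -1]
    - [0, 0, 0.4, 0, 0, 0, -1]
    - [0, 0, 0.4, 0, 0, 0, -1]
    - [0, 0, 0.3, 0, 0, 0, -1]
    - [0, 0, 0.3, 0, 0, 0, -1]
    - [0, 0, 0.2, 0, 0, 0, -1]
    - [0, 0, 0, 0, 0, 0, -1]
    - [0, 0, 0, 0, 0, 0, -1]
    - [0, 0, 0, 0, 0, 0, -1]

```text
time: 21.15
tool_pos: [0.542, 0.2392, 0.285]
tool_rot: [0.0, 0.724, 0.69, 0.0]
contact_force: [-1.1, 0.5, -5.4]
gripper_width: 0.144
grasp_force: 58.5
```

```bash
python3 arc.py
```

```text
t 21.15 pos [0.542  0.2392 0.285 ] Ftool [ 0.44 -1.16  5.35] grip 58.5 0.144
```

Call:
move_arm:
  rows:
    - [0, 0, 0.1, 0, 0, 0, -1]
    - [0, 0, 0.2, 0, 0, 0, -1]
    - [0, 0, 0.2, 0, 0, 0, -1]
    - [0, 0, 0.2, 0, 0, 0, -1]
    - [0, 0, 0.2, 0, 0, 0, -1]
    - [0, 0, 0.2, 0, 0, 0, -1]
    - [0, 0, 0.2, 0, 0, 0, -1]
    - [0, 0, 0.2, 0, 0, 0, -1]
    - [0, 0, 0.2, 0, 0, 0, -1]
    - [0, 0, 0.2, 0, 0, 0, -1]
    - [0, 0, 0.1, 0, 0, 0, -1]
    - [0, 0, 0, 0, 0, 0, -1]
    - [0, 0, 0, 0, 0, 0, -1]

```text
time: 22.28
tool_pos: [0.542, 0.2392, 0.2649]
tool_rot: [0.0, 0.724, 0.69, 0.0]
contact_force: [0.4, 0.2, -3.2]
gripper_width: 0.138
grasp_force: 58.7
```

```bash
python3 arc.py
```

```text
t 22.28 pos [0.542  0.2392 0.2649] Ftool [0.2  0.35 3.15] grip 58.7 0.138
```

Call:
move_arm:
  rows:
    - [0, 0, 0.1, 0, 0, 0, -1]
    - [0, 0, 0.2, 0, 0, 0, -1]
    - [0, 0, 0.2, 0, 0, 0, -1]
    - [0, 0, 0.2, 0, 0, 0, -1]
    - [0, 0, 0.2, 0, 0, 0, -1]
    - [0, 0, 0.2, 0, 0, 0, -1]
    - [0, 0, 0.2, 0, 0, 0, -1]
    - [0, 0, 0.2, 0, 0, 0, -1]
    - [0, 0, 0.1, 0, 0, 0, -1]
    - [0, 0, 0, 0, 0, 0, -1]
    - [0, 0, 0, 0, 0, 0, -1]

```text
time: 23.25
tool_pos: [0.542, 0.2392, 0.2489]
tool_rot: [0.0, 0.724, 0.69, 0.0]
contact_force: [2.3, 0.2, -1.6]
gripper_width: 0.14
grasp_force: 59.0
```

```bash
python3 arc.py
python3 - <<'E'
from h import *
import pickle
fs={n:manip.grab_frame(n) for n in("scene","top","wrist")};pickle.dump(fs,open("f7.pkl","wb"))
F=[]
for i in range(6):
    manip.grab_frame("wrist");F.append(manip.state()["contact_force"])
print(np.mean(F,0),np.std(F,0),manip.state()["tool_pos"])
# red pointer on the scale in scene view: before and now
f0=pickle.load(open("f0.pkl","rb"))
for f in(f0["scene"],pickle.load(open("f5.pkl","rb"))["scene"],fs["scene"]):
    h=cv2.cvtColor(f["img"],cv2.COLOR_BGR2HSV)[140:215,195:218];m=((h[...,0]<8)|(h[...,0]>172))&(h[...,1]>120)&(h[...,2]>80);y,x=np.nonzero(m);print(len(x),x.mean()+195 if len(x) else 0,y.mean()+140 if len(x) else 0)
E
```

```text
t 23.25 pos [0.542  0.2392 0.2489] Ftool [0.35 2.32 1.6 ] grip 59.0 0.14
[ 2.29497963  0.33756885 -1.83845675] [0.52043457 0.52303246 0.34122007] [0.54195164 0.23920301 0.24879492]
0 0 0
0 0 0
0 0 0
```

Call:
move_arm:
  rows:
    - [0, 0.05, 0, 0, 0, 0, -1]
    - [0, 0.05, 0, 0, 0, 0, -1]
    - [0, 0, 0, 0, 0, 0, -1]
    - [0, 0, 0, 0, 0, 0, -1]

```text
time: 24.08
tool_pos: [0.5427, 0.2391, 0.2486]
tool_rot: [-0.0, 0.724, 0.69, -0.0]
contact_force: [1.3, 0.8, -1.2]
gripper_width: 0.144
grasp_force: 59.0
```

```bash
cat > avg.py <<'E'
from h import *
F=[]
for i in range(5):
    manip.grab_frame("wrist");s=manip.state();F.append(np.r_[s["contact_force"],s["ft_torque"]])
print(round(s["time"],2),np.mean(F,0).round(2),s["tool_pos"].round(4))
E
python3 avg.py
```

```text
24.33 [ 1.83  0.3  -1.73  0.04 -0.21 -0.01] [0.5428 0.2391 0.2487]
```

Call:
move_arm:
  rows:
    - [0, 0.05, 0, 0, 0, 0, -1]
    - [0, 0.05, 0, 0, 0, 0, -1]
    - [0, 0, 0, 0, 0, 0, -1]
    - [0, 0, 0, 0, 0, 0, -1]

```text
time: 24.67
tool_pos: [0.5434, 0.2391, 0.2484]
tool_rot: [-0.0, 0.724, 0.69, -0.0]
contact_force: [-1.3, 0.2, -1.0]
gripper_width: 0.141
grasp_force: 58.9
```

```bash
python3 avg.py
```

```text
24.92 [-1.58 -0.07 -2.02  0.03  0.24 -0.06] [0.5435 0.2391 0.2485]
```

Call:
move_arm:
  rows:
    - [0, -0.04, 0.1, 0, 0, 0, -1]
    - [0, 0, 0.1, 0, 0, 0, -1]
    - [0, 0, 0.15, 0, 0, 0, -1]
    - [0, 0, 0.15, 0, 0, 0, -1]
    - [0, 0, 0.15, 0, 0, 0, -1]
    - [0, 0, 0.15, 0, 0, 0, -1]
    - [0, 0, 0.15, 0, 0, 0, -1]
    - [0, 0, 0.1, 0, 0, 0, -1]
    - [0, 0, 0.05, 0, 0, 0, -1]
    - [0, 0, 0, 0, 0, 0, -1]
    - [0, 0, 0, 0, 0, 0, -1]
    - [0, 0, 0, 0, 0, 0, -1]

```text
time: 25.92
tool_pos: [0.5435, 0.2391, 0.2379]
tool_rot: [0.0, 0.724, 0.69, 0.0]
contact_force: [-1.2, -0.3, 0.1]
gripper_width: 0.142
grasp_force: 59.1
```

```bash
python3 avg.py
```

```text
26.17 [-1.19 -0.44  0.04 -0.02  0.21 -0.08] [0.5435 0.2391 0.2378]
```

Call:
move_arm:
  rows:
    - [0, -0.03, 0, 0, 0, 0, -1]
    - [0, 0, 0, 0, 0, 0, -1]
    - [0, 0, 0, 0, 0, 0, -1]

```text
time: 26.42
tool_pos: [0.5434, 0.2391, 0.2379]
tool_rot: [0.0, 0.724, 0.69, 0.0]
contact_force: [-0.6, -1.0, -0.4]
gripper_width: 0.142
grasp_force: 59.1
```

```bash
python3 avg.py;python3 avg.py
```

```text
26.67 [ 0.28 -0.41 -0.13 -0.03 -0.07 -0.07] [0.5434 0.2391 0.2379]
26.92 [ 0.85 -0.08  0.16 -0.01 -0.17 -0.06] [0.5433 0.2391 0.2378]
```

Forces are balanced at zero, so I'll open gently.

Call:
move_arm:
  rows:
    - [0, 0, 0, 0, 0, 0, -0.75]
    - [0, 0, 0, 0, 0, 0, -0.7]
    - [0, 0, 0, 0, 0, 0, -0.65]
    - [0, 0, 0, 0, 0, 0, -0.6]
    - [0, 0, 0, 0, 0, 0, -0.5]
    - [0, 0, 0, 0, 0, 0, -0.4]
    - [0, 0, 0, 0, 0, 0, -0.3]
    - [0, 0, 0, 0, 0, 0, -0.3]

```text
time: 27.58
tool_pos: [0.543, 0.2392, 0.2376]
tool_rot: [-0.0, 0.724, 0.69, -0.0]
contact_force: [-0.3, -0.0, -0.2]
gripper_width: 0.347
grasp_force: 0.0
```

```bash
python3 avg.py
python3 - <<'E'
from h import *
import pickle
w=manip.grab_frame("wrist");pickle.dump(w,open("f8.pkl","wb"))
h=cv2.cvtColor(w["img"],cv2.COLOR_BGR2HSV)[255:320,290:355]
m=(h[...,0]<25)&(h[...,1]>70)&(h[...,2]>120);y,x=np.nonzero(m);print(len(x),x.mean()+290,y.mean()+255,x.min()+290,x.max()+290);print(manip.state()["gripper_width"],manip.state()["grasp_force"])
E
```

```text
27.83 [ 0.13  0.57 -0.43  0.   -0.   -0.01] [0.5431 0.2391 0.2377]
1235 319.50121457489877 286.37327935222675 290 337
0.35020403180486304 0.0
```

Call:
move_arm:
  rows:
    - [0, 0, -0.2, 0, 0, 0, -0.3]
    - [0, 0, -0.4, 0, 0, 0, -0.3]
    - [0, 0, -0.6, 0, 0, 0, -0.3]
    - [0, 0, -0.8, 0, 0, 0, -0.3]
    - [0, 0, -1, 0, 0, 0, -0.3]
    - [0, 0, -1.5, 0, 0, 0, -0.3]
    - [0, 0, -1.5, 0, 0, 0, -0.3]
    - [0, 0, -1.5, 0, 0, 0, -0.3]
    - [0, 0, -1.5, 0, 0, 0, -0.3]
    - [0, 0, -1.5, 0, 0, 0, -0.3]
    - [0, 0, -1.5, 0, 0, 0, -0.3]
    - [0, 0, -1.5, 0, 0, 0, -0.3]
    - [0, 0, -1, 0, 0, 0, -0.3]
    - [0, 0, 0, 0, 0, 0, -0.3]
    - [0, 0, 0, 0, 0, 0, -0.3]
    - [0, 0, 0, 0, 0, 0, -0.3]
    - [0, 0, 0, 0, 0, 0, -0.3]
    - [0, 0, 0, 0, 0, 0, -0.3]

```text
time: 29.38
tool_pos: [0.5428, 0.239, 0.3813]
tool_rot: [-0.001, 0.724, 0.69, -0.001]
contact_force: [-0.3, 0.2, 0.5]
gripper_width: 0.349
grasp_force: 0.0
```

```bash
python3 avg.py
python3 - <<'E'
from h import *
import pickle,time
fs={n:manip.grab_frame(n) for n in("scene","top","wrist")}
w=fs["wrist"]
def wproj(f,X):
    c=np.array(f["R"])@np.array(X)+f["t"];r=np.hypot(c[0],c[1]);a=np.arctan2(r,c[2]);return c[:2]/r*a*f["mtx"][0][0]+[f["mtx"][0][2],f["mtx"][1][2]]
print("expected grip px",wproj(w,[.543,.239,.238]))
u,v=wproj(w,[.543,.239,.238]).astype(int)
h=cv2.cvtColor(w["img"],cv2.COLOR_BGR2HSV);m=((h[...,0]>5)&(h[...,0]<25)&(h[...,1]>70)&(h[...,2]>110)).astype(np.uint8)
n,l,st,c=cv2.connectedComponentsWithStats(m)
for i in range(1,n):
    if st[i,4]>60 and abs(c[i][0]-u)<60 and abs(c[i][1]-v)<60:print(st[i],c[i],won(w,*c[i],.238))
a=fs["wrist"]["img"];
for k in range(3):
    b=manip.grab_frame("wrist")["img"];print("motion",cv2.absdiff(a,b)[v-60:v+60,u-80:u+80].max(),cv2.absdiff(a,b)[v-60:v+60,u-80:u+80].mean())
E
```

```text
29.63 [-0.41 -0.07  0.55  0.02 -0.01  0.02] [0.5431 0.2391 0.3824]
expected grip px [321.43133308 189.36597465]
[313 140   7  15  84] [315.96428571 146.86904762] [0.54010045 0.27810944 0.238     ]
[325 140  12  16 130] [330.22307692 148.23846154] [0.55250419 0.27629791 0.238     ]
[300 147  12  10  75] [305.13333333 151.70666667] [0.53037352 0.27429133 0.238     ]
[300 163  41  49 655] [320.97557252 180.5740458 ] [0.54298914 0.24728051 0.238     ]
[294 200   9  16  62] [297.30645161 207.74193548] [0.51980202 0.22230112 0.238     ]
motion 37 1.3213020833333333
motion 37 1.461267361111111
motion 46 1.5036458333333333
```

Call:
move_arm:
  rows:
    - [0, 0, 0, 0, 0, 0, -0.3]
    - [0, 0, 0, 0, 0, 0, -0.3]
    - [0, 0, 0, 0, 0, 0, -0.3]
    - [0, 0, 0, 0, 0, 0, -0.3]
    - [0, 0, 0, 0, 0, 0, -0.3]
    - [0, 0, 0, 0, 0, 0, -0.3]
    - [0, 0, 0, 0, 0, 0, -0.3]
    - [0, 0, 0, 0, 0, 0, -0.3]
    - [0, 0, 0, 0, 0, 0, -0.3]
    - [0, 0, 0, 0, 0, 0, -0.3]
    - [0, 0, 0, 0, 0, 0, -0.3]
    - [0, 0, 0, 0, 0, 0, -0.3]
    - [0, 0, 0, 0, 0, 0, -0.3]
    - [0, 0, 0, 0, 0, 0, -0.3]
    - [0, 0, 0, 0, 0, 0, -0.3]
    - [0, 0, 0, 0, 0, 0, -0.3]
    - [0, 0, 0, 0, 0, 0, -0.3]
    - [0, 0, 0, 0, 0, 0, -0.3]
    - [0, 0, 0, 0, 0, 0, -0.3]
    - [0, 0, 0, 0, 0, 0, -0.3]

```text
time: 31.6
tool_pos: [0.5431, 0.2392, 0.3827]
tool_rot: [-0.0, 0.724, 0.69, 0.0]
contact_force: [0.7, 0.1, -0.3]
gripper_width: 0.354
grasp_force: 0.0
```

Run:
```python
from h import *
a=manip.grab_frame("wrist")["img"]
for k in range(4):
    b=manip.grab_frame("wrist")["img"];d=cv2.absdiff(a,b);print(d[130:250,240:400].mean(),d[20:130,20:300].mean())
print(manip.job_done())
```

```text
0.9626736111111112 0.9433441558441559
0.9300173611111111 0.9436471861471861
0.985625 0.9498917748917749
0.9482986111111111 0.9368722943722944
the job is handed in; nothing more can be done
None
```

The job is handed in at about 32 s: the pail hangs by its bail in both hook notches, pulling the hook down about 37 mm (roughly 5.6 N); the last camera frames showed no motion and the gripper was clear, but the judge returned no verdict.

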